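Open an announcement on the desk paging set

ROBOT

A 6-joint arm with a two-finger parallel gripper is mounted at the origin on the work surface. World frame = base frame: x ahead of the robot, y to its left, z up, the work surface at z = 0. Lengths are in mm, angles in rad, forces in N, time in s.
With the tool pointing down it reaches from about 350 to 775 mm from the base axis. Payload 7.3 kg.
Tool frame: the origin (TCP) lies on the centre line of the jaws, within the pads' length; the fingertips stand bot.tip_reach ahead of it and the grasp point (between the pads) lies 6 mm ahead of it (bot.tip_reach is the distance from the TCP to the fingertips, in mm); z points along the fingers, y is the direction in which the jaws open and shut (so a half turn about z gives the same grasp; the last joint's range is limited). The gripper opens to 92 mm and grips with 3 to 60 N. Pads are 19 mm wide; open, the fingers measure 130 mm over their backs; the gripper's body (75 mm by 190 mm) begins 47 mm behind the grasp point.
Start: joints at [-0.146, 0.342, 1.524, -0, 1.275, -0.146], TCP at [525.017, 0.02, 251.741] pointing down, gripper open.
Joint ranges: [-2.53, 2.53], [-0.77, 2.02], [0.04, 2.7], [-1, 4.14], [0.28, 2.66], [-3.11, 3.11]. Speed limits (rad/s): [2.57, 2.57, 3.14, 3.14, 3.14, 3.14].

INTERFACE

Orientations are given as [roll, pitch, yaw] about the fixed x, y, z axes, in that order (R = Rz(yaw) Ry(pitch) Rx(roll)).
In Python, from plant import bot gives the robot as it stands.
- The arm moves only by the tool step_arm, never from a script. Its argument "deltas" is a list of rows, each a list of 6 numbers: the shift along the tool's x, y, z in mm, then the turn, a rotation vector about the tool's x, y, z in rad. A call has 1 to 5 rows; each row is the pose to reach, as a shift and turn from the pose commanded when the call began, along the tool's axes at that moment; what a row does not reach only later rows make up. A row lasts 1/12 s, in which the tool goes at most 41.7 mm and 7.16 degrees, less where a joint would pass 70% of its speed; a pose out of reach is approached as far as the arm can. A call with a gripper value outside its range is refused whole. "fingers" is the finger opening in mm, from 0 to 91.8, set as the call begins (left out, the last holds). The fingers move at their own pace and stop on an object; the grip force is fixed at half the most. Time passes only in rows, so rows that repeat a pose let the fingers close. It gives the time, the measured TCP pose, the force and the opening at its end, in the units of the state.
- bot.get_obs(): the state, without advancing time (a new reading comes with each control period).
- bot.capture(name): name is "scene" or "side" or "wrist"; returns a dict with "color" (480x640x3 uint8, red, green, blue), "fx", "fy", "cx", "cy" (pixels), "R" (3x3) and "t" (3): a world point X has camera coordinates R X + t. Camera axes: x right, y down, z forward; pixel columns grow to the right and rows downward; lengths in mm; the calibration is good to about 2 mm. A picture is of the moment at which its call begins. There is no depth.
- bot.close_job(): hands the job in, once; it reports no verdict.
Trained networks look in a picture, given as the dict that the camera call returned (one of the last four; its "shot" number tells which), for a name from the list of things; names that differ only in an ending like _2 or _b are one class to them, and where a whole thing is asked for, a point or a joint stands for the part that bears it (a point fixed in the world has none). Each returns a list of dicts, best first, with "p" (0 to 1); they miss things now and then, are a little off and sometimes report something else, mostly with a low value. They report only what shows in the picture. A call takes as long as a camera call.
- bot.boxes_of(query, picture): "rect" ([centre column, centre row, width, height] in pixels, round what is visible of it).
The state is a dict: "time": time; "joint_positions": joint angles; "dq": joint speeds; "tau": joint torques, N m; "tool_pos": TCP position; "tcp_rot": TCP orientation; "contact_force": force on the tool from outside, world axes, zero at the start; "moment": the same for the moment, N m; "grip_width": finger opening in mm.
Only numpy, scipy, OpenCV 4.12 (cv2) and the standard library are available. Lean on these libraries where they do the work, as an engineer would, in place of code of your own. Each camera call takes 0.05 s, during which the arm holds its last target. There are 200 camera calls.

TASK

Open an announcement on the desk paging set, with the fingertips only: press the square key on the key panel down so that it stays down, then tap the large round key of the chime unit and let it come back up, then push the long talk bar on the microphone base down and keep it down - the program finishes while the fingers are still holding the bar down. Press lightly, do not press the chime or the talk bar before the square key is down, and leave the panel's two other keys alone. Do not pick up or push aside anything: the three units and the other things on the table stay where they stand.

Things in the scene. Friction and masses are not known exactly. Their poses are not given: they have to be found in the camera images.
- panel: key panel: loose black desk unit on rubber feet, 90 x 180 mm and 44 mm high, 0.6 kg; origin at the centre of its underside, x and y along the 90 and 180 mm sides. On top, in a row along its y, stand three off-white keys that protrude 16 mm when up: square at y = +54 mm, round at y = 0, slim rectangular at y = -54 mm
- key_square_top (a point): centre of the top face of the square key (30 x 30 mm), 60 mm above the table when up; moves with the key. It has no spring: about 2.5 N pushes it down and it stays where it is left
- key_square (a joint): travel of the square key in m: 0 = up, 0.009 = fully down; it may start up to 2 mm down
- key_disc_top (a point): centre of the top face of the panel's small round key (32 mm across), 60 mm above the table; not to be pressed
- key_disc (a joint): travel of the panel's small round key in m: 0 = up, 0.009 = down; stays where it is left, may start up to 2 mm down
- key_slim_top (a point): centre of the top face of the panel's slim rectangular key (44 x 12 mm), 60 mm above the table; not to be pressed
- key_slim (a joint): travel of the slim key in m: 0 = up, 0.009 = down; stays where it is left, may start up to 2 mm down
- chime: chime unit: loose round black desk unit on rubber feet, 110 mm across and 44 mm high, 0.6 kg, with one large round off-white key in the middle of its top; origin at the centre of its underside
- key_chime_top (a point): centre of the top of the large round chime key (48 mm across, flat middle 34 mm across), 60 mm above the table when up; moves with the key
- key_chime (a joint): travel of the chime key in m: 0 = up, 0.010 = fully down; sprung, 1.5 N to start and 4 N fully down; it comes back up when let go
- mic: microphone base: loose black desk unit on rubber feet, 140 mm (its x) by 110 mm (its y), 44 mm high, 0.8 kg; origin at the centre of its underside. A long off-white talk bar lies across its front end (x = -40 mm); at its back end (x = +52 mm) stands a short microphone stalk 170 mm high over the table, leaning away from the bar
- bar_talk_top (a point): centre of the top face of the talk bar (30 mm along the unit's x, 80 mm along its y), 60 mm above the table when up; moves with the bar
- bar_talk (a joint): travel of the talk bar in m: 0 = up, 0.010 = fully down; sprung, 2 N to start and 4.5 N fully down; it comes back up when let go
- tumbler: steel drinking tumbler with black lid, 72 mm across, 185 mm high, standing; origin at the centre of its underside
- pencup: white square pen cup, 75 mm wide, 100 mm high, pens up to 165 mm; origin at the centre of its underside
- phone: black mobile phone lying flat, 150 x 72 x 9 mm; origin at the centre of its underside
- mouse: black computer mouse, 100 x 58 x 30 mm; origin at the centre of its underside
- tape: roll of brown tape lying flat, 64 mm across, 20 mm high; origin at the centre of its underside
- glue: white glue stick with yellow cap standing upright, 27 mm across, 90 mm high; origin at the centre of its underside
- stapler: black stapler, 130 x 34 x 50 mm, lying on its foot; origin at the centre of its underside

How it is judged:
By the outcome, as a careful person would: the job done as asked, in the order asked, and still so for the second after the job is handed in, while the arm keeps its last pose, push and grip.
It also fails if it takes over 61 s, if anything falls off the work surface, if the arm or the gripper's body presses on something with over 40 N, if the wrist force passes 120 N, or if a joint passes its speed limit or range.

## Working session

There is one attempt and no reset: what is moved stays moved. The work goes in short steps, Python scripts to look and compute and a tool call to move; the robot and the scene stay as the last step left them, time stands still between calls to the robot, and variables do not carry over. Pictures are saved under pics/ and viewed, about 8 in all and at most 12, crops included, and the job is handed in when it is done.

Besides the shell and the picture viewer there is one more tool, called after "Emit:" as name([rows], argument=value, ...), one row to a line, values as JSON. step_arm: Moves the arm, as the interface text tells. Its arguments: {"type":"object","properties":{"deltas":{"type":"array"},"fingers":{"type":"number"}},"required":["deltas"]}

```bash
ls; mkdir -p pics; cat > h.py <<'E'
import numpy as np, cv2
from plant import bot
def ray(p,u,v):
    R=np.array(p["R"]);t=np.array(p["t"]);c=-R.T@t
    d=R.T@np.array([(u-p["cx"])/p["fx"],(v-p["cy"])/p["fy"],1]);return c,d
def at_z(p,u,v,z):
    c,d=ray(p,u,v);return (c+d*(z-c[2])/d[2]).round(1)
def proj(p,X):
    q=np.array(p["R"])@np.array(X)+np.array(p["t"]);return [round(float(p["fx"]*q[0]/q[2]+p["cx"]),1),round(float(p["fy"]*q[1]/q[2]+p["cy"]),1)]
def save(p,n): cv2.imwrite("pics/"+n,cv2.cvtColor(p["color"],cv2.COLOR_RGB2BGR))
E
python3 - <<'E'
from h import *
print(bot.get_obs(),bot.tip_reach)
for n in ["scene","side"]:
    p=bot.capture(n);save(p,n+"0.png");print(n,(-np.array(p["R"]).T@np.array(p["t"])).round())
    for q in ["panel","key_square_top","key_disc_top","key_slim_top","chime","key_chime_top","mic","bar_talk_top"]:
        for b in bot.boxes_of(q,p)[:2]:
            print(q,round(b["p"],2),np.round(b["rect"]),at_z(p,*b["rect"][:2],60 if "top" in q else 30))
E
```

```text
pics
{'time': 0.0, 'joint_positions': array([-1.46013557e-01,  3.42744233e-01,  1.52499087e+00, -1.26156289e-05,
        1.27539584e+00, -1.46006342e-01]), 'dq': array([ 7.34183876e-04,  1.25183750e-04, -4.23253973e-04, -5.47134212e-04,
       -1.18817814e-03,  2.91776438e-05]), 'tau': array([ 7.61924657e-04, -4.31245601e+01, -2.44219762e+01,  7.17750052e-02,
        5.59406646e-02, -1.04314388e-04]), 'tool_pos': array([5.24643168e+02, 6.40418235e-02, 2.51042892e+02]), 'tcp_rot': array([-3.14006897e+00, -2.11868657e-04,  1.57079263e+00]), 'contact_force': array([-0.5178615 ,  0.75316961, -0.50072958]), 'moment': array([-0.01825268,  0.02631776,  0.00302585]), 'grip_width': 91.89523020557547} 25.0
scene [1375.   46.  666.]
panel 0.85 [210. 245.  95.  61.] [ 534.3 -238.7   30. ]
panel 0.39 [236. 234.  27.  10.] [ 492.8 -193.7   30. ]
key_square_top 0.66 [235. 233.  18.  14.] [ 530.3 -185.6   60. ]
key_square_top 0.46 [270. 225.  29.  27.] [ 503.1 -117.9   60. ]
key_disc_top 0.57 [214. 228.   9.  14.] [ 516.6 -231.6   60. ]
chime 0.79 [475. 256.  58.  45.] [556.4 295.7  30. ]
chime 0.43
[... 489 characters left out ...]
. 239.  58.  35.] [732.5 -22.8  30. ]
key_square_top 0.85 [332. 329.  21.  18.] [ 524.6 -193.1   60. ]
key_square_top 0.28 [340. 356.  16.  15.] [ 508.3 -250.2   60. ]
key_disc_top 0.8 [340. 354.  19.  15.] [ 510.9 -245.8   60. ]
key_disc_top 0.43 [341. 364.  71. 102.] [ 501.6 -264.    60. ]
key_slim_top 0.73 [342. 363.  66. 103.] [ 504.5 -263.3   60. ]
key_slim_top 0.6 [346. 382.  31.  14.] [ 492.3 -299.3   60. ]
chime 0.89 [228. 188.  20.  35.] [508.2 283.3  30. ]
chime 0.33 [333. 332.  18.  18.] [ 532.  -183.6   30. ]
mic 0.95 [276. 246.  83. 123.] [529.4  64.   30. ]
bar_talk_top 0.61 [263. 274.  38.  28.] [465.3 -11.4  60. ]
bar_talk_top 0.19 [333. 333.  18.  15.] [ 520.7 -200.4   60. ]
```

```bash
python3 -c "
import cv2,numpy as np
a=cv2.imread('pics/scene0.png')[170:330,120:560];b=cv2.imread('pics/side0.png')[120:440,180:440]
cv2.imwrite('pics/a.png',np.hstack([cv2.resize(cv2.copyMakeBorder(a,0,0,0,0,0),(550,200)).repeat(1,0) if 0 else cv2.copyMakeBorder(a,0,160,0,0,cv2.BORDER_CONSTANT),b]))"
```

```text
(no output)
```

View pics/a.png

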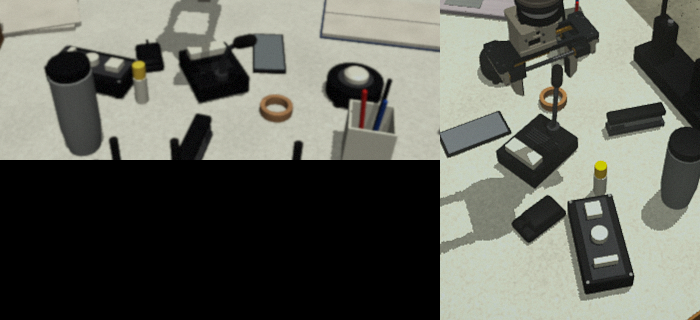

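View pics/scene0.png

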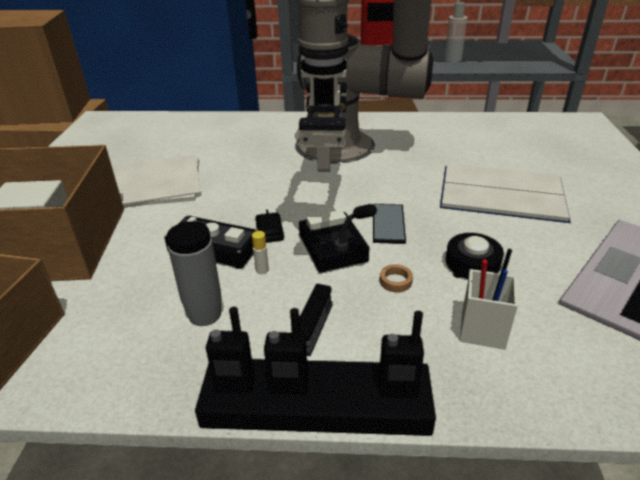

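The side view shows the panel at right with the square key at (332,329), next to the glue stick. The mic's talk bar is at (263,274), and the gripper hides the chime there. In the scene view the chime is at (475,256), behind the pen cup, and the tumbler stands beyond the panel.

```bash
python3 - <<'E'
from h import *
p=bot.capture("scene");s=bot.capture("side");w=bot.capture("wrist");save(w,"w0.png")
print(at_z(p,188,240,185),at_z(p,260,240,90),at_z(p,489,285,100),at_z(p,475,345,0),at_z(p,365,211,170))
print(at_z(s,684-440+180,145+120,185),at_z(s,600-440+180,165+120,90))
R=np.array(w["R"]);print((-R.T@np.array(w["t"])).round(),R.round(2))
for q in ["tumbler","glue","pencup"]:
  for n,k in (("scene",p),("side",s)):
    print(q,n,[(round(b["p"],2),np.round(b["rect"])) for b in bot.boxes_of(q,k)[:1]])
E
```

```text
[ 726.5 -208.1  185. ] [ 595.  -121.3   90. ] [723.3 276.8 100. ] [763.2 262.1   0. ] [613.3  73.8 170. ]
[ 693.3 -221.5  185. ] [ 576.5 -129.5   90. ]
[525.  84. 386.] [[ 1.    0.    0.  ]
 [ 0.   -0.95  0.31]
 [ 0.   -0.31 -0.95]]
tumbler scene [(0.62, array([196., 275.,  53., 107.]))]
tumbler side [(0.74, array([424., 288.,  45.,  89.]))]
glue scene [(0.62, array([262., 252.,  16.,  44.]))]
glue side [(0.96, array([342., 299.,  12.,  39.]))]
pencup scene [(0.84, array([488., 300.,  57., 101.]))]
pencup side [(0.79, array([309., 144.,  24.,  58.]))]
```

Emit:
step_arm([
  [-40,0,0,0,0,0],
  [-80,0,0,0,0,0],
  [-120,0,0,0,0,0],
  [-160,0,0,0,0,0],
  [-190,0,0,0,0,0],
], fingers=0)

```text
time: 1.77
tool_pos: [524.7, -192.9, 251.8]
tcp_rot: [3.141, 0.001, 1.57]
contact_force: [0.3, -0.2, -0.5]
grip_width: 63.6
```

```bash
python3 - <<'E'
from h import *
w=bot.capture("wrist");save(w,"w1.png")
for q in ["panel","key_square_top","key_disc_top","key_slim_top"]:
    for b in bot.boxes_of(q,w)[:2]: print(q,round(b["p"],2),np.round(b["rect"]),at_z(w,*b["rect"][:2],60))
E
```

```text
panel 0.78 [316. 250. 139. 207.] [ 521.3 -222.9   60. ]
key_square_top 0.83 [322. 209.  43.  46.] [ 526.2 -186.9   60. ]
key_square_top 0.35 [256.  12.  50.  23.] [478.8 -41.5  60. ]
key_disc_top 0.92 [303. 267.  35.  35.] [ 510.1 -238.4   60. ]
key_slim_top 0.83 [287. 318.  49.  28.] [ 494.2 -288.4   60. ]
```

View pics/w1.png

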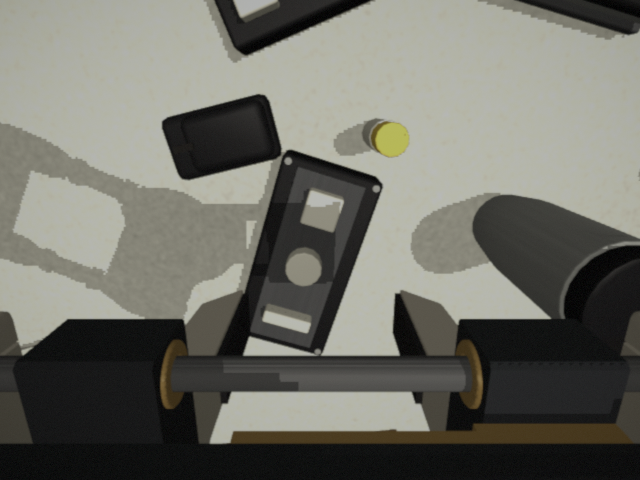

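The wrist picture shows the square key centred at (322,210), clear of the glue stick and tumbler. That puts it at about (526,-187). I'll go down above it with the fingers shut.

Emit:
step_arm([
  [3,1,36,0,0,0],
  [3,1,72,0,0,0],
  [3,1,108,0,0,0],
  [3,1,140,0,0,0],
  [3,1,150,0,0,0],
])

```text
time: 2.43
tool_pos: [523.8, -184.0, 97.5]
tcp_rot: [-3.135, -0.004, 1.573]
contact_force: [-0.7, 0.4, 0.8]
grip_width: 9.9
```

Emit:
step_arm([
  [0,0,3,0,0,0],
  [0,0,5,0,0,0],
  [0,0,5,0,0,0],
])

```text
time: 2.68
tool_pos: [527.2, -186.9, 98.4]
tcp_rot: [3.139, 0.001, 1.572]
contact_force: [0.2, 0.1, -0.2]
grip_width: 0.3
```

```bash
python3 - <<'E'
from h import *
o=bot.get_obs();print(o["tool_pos"],o["contact_force"],o["grip_width"])
w=bot.capture("wrist")
s=bot.capture("side");a=cv2.resize(s["color"][260:440,260:440],(480,480),interpolation=cv2.INTER_CUBIC)
s["color"]=np.hstack([w["color"][:,150:470],a]);save(s,"b.png")
E
```

```text
[ 527.17118865 -186.94999314   98.36375495] [ 0.17886363  0.06421678 -0.21084267] 0.3163647643529097
```

View pics/b.png

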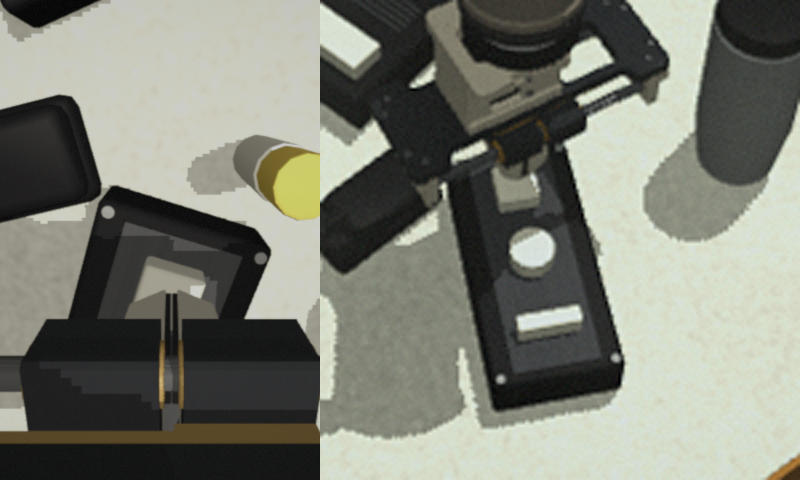

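The closed fingertips stand over the square key, clear of the round key, about 12 mm above it. I'll press in small steps and watch the force.

Emit:
step_arm([
  [0,0,4,0,0,0],
  [0,0,8,0,0,0],
  [0,0,11,0,0,0],
  [0,0,13,0,0,0],
  [0,0,15,0,0,0],
])

```text
time: 3.2
tool_pos: [525.9, -187.0, 81.6]
tcp_rot: [-3.141, -0.0, 1.571]
contact_force: [-0.8, 0.5, 2.7]
grip_width: 0.4
```

Emit:
step_arm([
  [0,0,1,0,0,0],
  [0,0,2,0,0,0],
  [0,0,2.5,0,0,0],
  [0,0,3,0,0,0],
  [0,0,3,0,0,0],
])

```text
time: 3.62
tool_pos: [526.0, -187.0, 78.7]
tcp_rot: [-3.141, -0.0, 1.571]
contact_force: [-0.6, -0.0, 1.6]
grip_width: 0.1
```

Emit:
step_arm([
  [0,0,0.5,0,0,0],
  [0,0,1,0,0,0],
  [0,0,1.5,0,0,0],
  [0,0,1.5,0,0,0],
])

```text
time: 3.95
tool_pos: [526.0, -187.0, 77.1]
tcp_rot: [-3.142, -0.0, 1.571]
contact_force: [-1.3, -0.3, 1.4]
grip_width: 0.5
```

Emit:
step_arm([
  [0,0,0.5,0,0,0],
  [0,0,1,0,0,0],
  [0,0,1,0,0,0],
  [0,0,1,0,0,0],
])

```text
time: 4.28
tool_pos: [526.0, -187.0, 76.3]
tcp_rot: [3.141, 0.0, 1.571]
contact_force: [-1.3, 0.3, 2.3]
grip_width: -0.1
```

Emit:
step_arm([
  [0,0,0.5,0,0,0],
  [0,0,0.5,0,0,0],
  [0,0,0.5,0,0,0],
])

```text
time: 4.53
tool_pos: [526.0, -187.0, 76.2]
tcp_rot: [3.141, 0.0, 1.571]
contact_force: [-3.2, 0.6, 7.2]
grip_width: 0.2
```

Emit:
step_arm([
  [0,0,0.5,0,0,0],
  [0,0,0.5,0,0,0],
  [0,0,0.5,0,0,0],
])

```text
time: 4.78
tool_pos: [526.1, -187.0, 76.2]
tcp_rot: [3.141, 0.0, 1.571]
contact_force: [-5.2, 1.3, 11.0]
grip_width: 0.5
```

It reached the bottom at 76.2 mm, as the force rise shows. I'll lift and check.

Emit:
step_arm([
  [0,0,-10,0,0,0],
  [0,0,-50,0,0,0],
  [0,0,-90,0,0,0],
  [0,0,-130,0,0,0],
  [0,0,-165,0,0,0],
])

```text
time: 5.2
tool_pos: [526.4, -187.0, 243.3]
tcp_rot: [3.139, 0.001, 1.571]
contact_force: [1.5, -0.7, 0.1]
grip_width: 0.7
```

```bash
python3 - <<'E'
from h import *
w=bot.capture("wrist");s=bot.capture("side")
a=cv2.resize(s["color"][300:420,280:400],(480,480),interpolation=cv2.INTER_CUBIC)
for q in ["key_square_top","key_disc_top","key_slim_top"]:
    for b in bot.boxes_of(q,s)[:1]: print(q,round(b["p"],2),np.round(b["rect"]),at_z(s,*b["rect"][:2],60))
w["color"]=np.hstack([w["color"][:,150:470],a]);save(w,"c.png")
E
```

```text
key_square_top 0.73 [332. 332.  23.  15.] [ 520.1 -198.1   60. ]
key_disc_top 0.72 [338. 354.  18.  19.] [ 508.  -243.7   60. ]
key_slim_top 0.46 [346. 381.  29.  12.] [ 493.7 -297.3   60. ]
```

View pics/c.png

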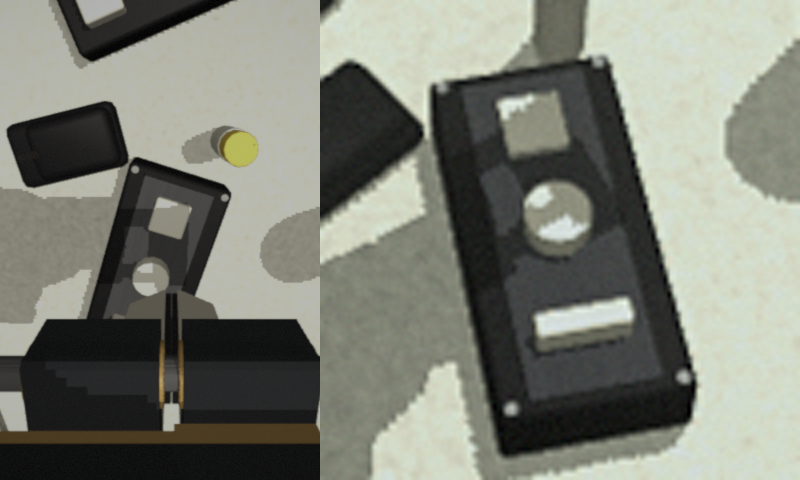

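Emit:
step_arm([
  [40,0,0,0,0,0],
  [80,0,0,0,0,0],
  [120,0,0,0,0,0],
  [160,0,0,0,0,0],
  [200,0,0,0,0,0],
])

```text
time: 5.87
tool_pos: [524.9, 14.8, 238.3]
tcp_rot: [-3.138, -0.001, 1.57]
contact_force: [0.9, 0.9, -0.3]
grip_width: 0.3
```

Emit:
step_arm([
  [40,0,0,0,0,0],
  [80,0,0,0,0,0],
  [120,0,0,0,0,0],
  [160,0,0,0,0,0],
  [200,0,0,0,0,0],
])

```text
time: 6.28
tool_pos: [524.9, 214.9, 238.2]
tcp_rot: [-3.138, 0.001, 1.571]
contact_force: [1.1, 0.6, -0.2]
grip_width: 0.6
```

Emit:
step_arm([
  [40,10,0,0,0,0],
  [75,20,0,0,0,0],
  [75,20,0,0,0,0],
])

```text
time: 6.53
tool_pos: [545.5, 293.8, 237.2]
tcp_rot: [-3.139, -0.001, 1.576]
contact_force: [-1.3, -1.3, -0.5]
grip_width: 0.2
```

```bash
python3 - <<'E'
from h import *
w=bot.capture("wrist");save(w,"d.png")
o=bot.get_obs();print(o["tool_pos"],o["time"])
for q in ["chime","key_chime_top","pencup"]:
    for b in bot.boxes_of(q,w)[:2]: print(q,round(b["p"],2),np.round(b["rect"]),at_z(w,*b["rect"][:2],60))
E
```

```text
[545.1913455  290.97675079 237.1081544 ] 6.5833
chime 0.79 [322. 210. 131. 127.] [546.5 302.9  60. ]
key_chime_top 0.85 [325. 218.  64.  52.] [548.5 296.4  60. ]
key_chime_top 0.58 [323. 413.  19.  35.] [548.1 106.8  60. ]
pencup 0.6 [551. 250. 179. 157.] [733.5 270.7  60. ]
```

View pics/d.png

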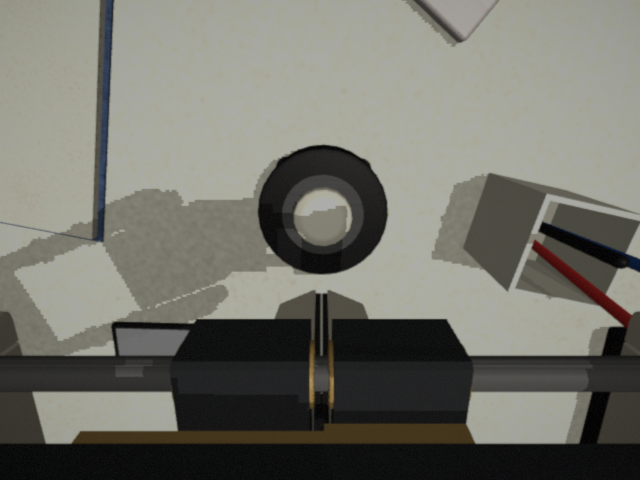

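The square key now sits lower than its neighbours and the panel hasn't moved. The chime key is centred at (322,216), at about (546,297). I'll go down on it.

Emit:
step_arm([
  [9,0,36,0,0,0],
  [9,0,72,0,0,0],
  [9,0,108,0,0,0],
  [9,0,135,0,0,0],
  [9,0,145,0,0,0],
])

```text
time: 7.15
tool_pos: [543.7, 294.4, 90.7]
tcp_rot: [-3.134, 0.003, 1.569]
contact_force: [-0.7, -0.3, -1.2]
grip_width: 0.4
```

Emit:
step_arm([
  [0,0,3,0,0,0],
  [0,0,6,0,0,0],
  [0,0,6,0,0,0],
  [0,0,6,0,0,0],
])

```text
time: 7.48
tool_pos: [547.1, 297.1, 91.2]
tcp_rot: [3.138, -0.001, 1.57]
contact_force: [0.3, -0.1, -0.5]
grip_width: 0.7
```

```bash
python3 - <<'E'
from h import *
o=bot.get_obs();print(o["tool_pos"],o["contact_force"])
w=bot.capture("wrist");save(w,"e.png")
E
```

```text
[547.07900546 297.14658094  91.1645612 ] [ 0.28399431 -0.06709748 -0.52452002]
```

View pics/e.png

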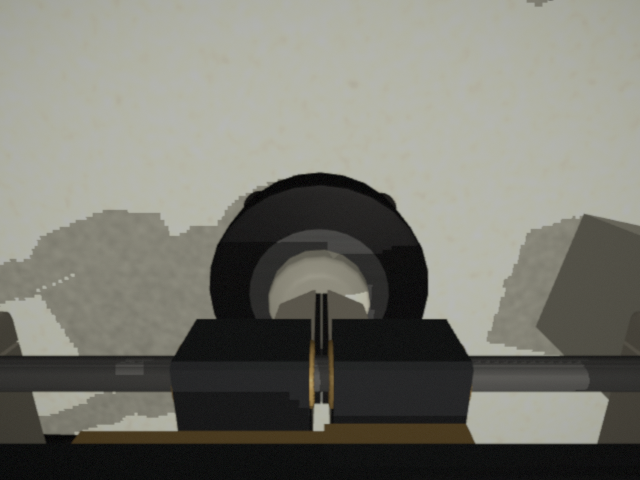

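The fingertips are centred over the chime key at (320,290), 5 mm above it.

Emit:
step_arm([
  [0,0,4,0,0,0],
  [0,0,7,0,0,0],
  [0,0,10,0,0,0],
  [0,0,12,0,0,0],
  [0,0,12,0,0,0],
])

```text
time: 7.95
tool_pos: [546.6, 297.3, 77.3]
tcp_rot: [3.14, -0.001, 1.571]
contact_force: [2.5, 1.0, 3.3]
grip_width: 0.5
```

Emit:
step_arm([
  [0,0,1,0,0,0],
  [0,0,1.5,0,0,0],
  [0,0,1.5,0,0,0],
])

```text
time: 8.2
tool_pos: [546.5, 297.2, 76.0]
tcp_rot: [3.14, -0.0, 1.571]
contact_force: [2.0, 1.1, 3.5]
grip_width: 0.2
```

Emit:
step_arm([
  [0,0,0.7,0,0,0],
  [0,0,1,0,0,0],
  [0,0,1,0,0,0],
])

```text
time: 8.45
tool_pos: [546.5, 297.2, 75.3]
tcp_rot: [3.14, -0.001, 1.571]
contact_force: [2.8, 1.3, 5.7]
grip_width: 0.7
```

Emit:
step_arm([
  [0,0,-10,0,0,0],
  [0,0,-50,0,0,0],
  [0,0,-90,0,0,0],
  [0,0,-130,0,0,0],
  [0,0,-165,0,0,0],
])

```text
time: 8.87
tool_pos: [544.9, 296.6, 242.0]
tcp_rot: [-3.14, 0.001, 1.571]
contact_force: [0.2, -0.1, -1.2]
grip_width: 0.4
```

Emit:
step_arm([
  [-40,-10,0,0,0,0],
  [-80,-20,0,0,0,0],
  [-120,-30,0,0,0,0],
  [-160,-40,0,0,0,0],
  [-200,-50,0,0,0,0],
])

```text
time: 9.28
tool_pos: [493.8, 95.5, 239.4]
tcp_rot: [-3.138, 0.0, 1.572]
contact_force: [0.7, -0.9, 0.3]
grip_width: 0.5
```

Emit:
step_arm([
  [-40,-10,0,0,0,0],
  [-80,-20,0,0,0,0],
  [-107,-26,0,0,0,0],
  [-107,-26,0,0,0,0],
])

```text
time: 9.62
tool_pos: [467.8, -13.9, 239.5]
tcp_rot: [-3.138, 0.001, 1.566]
contact_force: [0.5, 0.8, 0.2]
grip_width: 0.8
```

```bash
python3 - <<'E'
from h import *
o=bot.get_obs();print(o["tool_pos"],o["time"])
p=bot.capture("scene");s=bot.capture("side")
for n,k in (("scene",p),("side",s)):
  for q in ["key_chime_top","panel","chime","mic"]:
    for b in bot.boxes_of(q,k)[:1]: print(n,q,round(b["p"],2),np.round(b["rect"],1))
w=bot.capture("wrist")
for q in ["mic","bar_talk_top"]:
    for b in bot.boxes_of(q,w)[:2]: print(q,round(b["p"],2),np.round(b["rect"]),at_z(w,*b["rect"][:2],60))
a=cv2.resize(p["color"][220:290,440:520],(160,140),interpolation=cv2.INTER_CUBIC)
c=np.zeros((480,160,3),np.uint8);c[:140]=a
w["color"]=np.hstack([w["color"],c]);save(w,"f.png")
E
```

```text
[467.7576814  -13.91094282 239.49183006] 9.6167
scene key_chime_top 0.83 [476.4 244.1  22.6  19.4]
scene panel 0.93 [217.3 242.8  70.6  56.1]
scene chime 0.91 [475.1 255.2  58.   45.9]
scene mic 0.98 [337.7 238.1  71.6  66.1]
side panel 0.94 [341.7 364.6  63.8  99.1]
side mic 0.7 [275.4 248.7  80.5 116.3]
mic 0.59 [426. 169. 334. 208.] [551.8  31.7  60. ]
bar_talk_top 0.95 [314. 210.  68. 100.] [464.7  -1.1  60. ]
```

View pics/f.png

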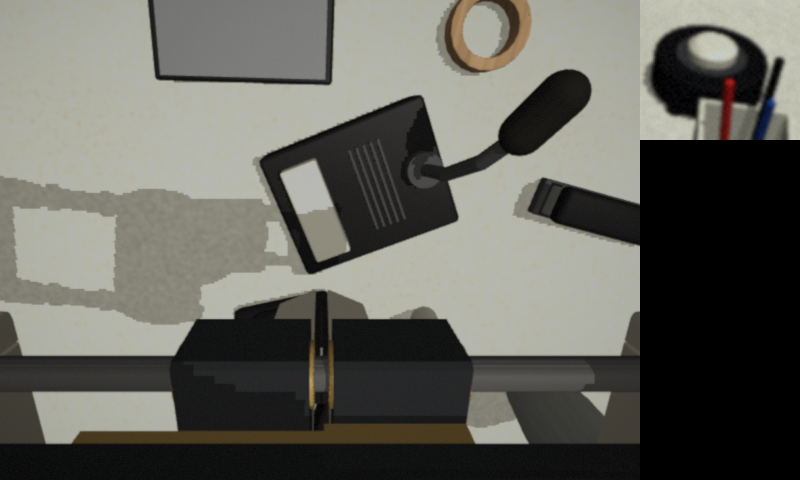

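The chime key is back up (inset). The bar is centred at (316,210), about (466,-1), and the unit is turned about 21°. The stalk foot is at (424,170), where the gripper's long body could reach it. I'll turn the tool by -1.94 rad so the body lies along the bar, with the camera on the robot's side.

Emit:
step_arm([
  [9,-4,0,0,0,-0.12],
  [9,-4,0,0,0,-0.24],
  [9,-4,0,0,0,-0.36],
  [9,-4,0,0,0,-0.48],
  [9,-4,0,0,0,-0.6],
])

```text
time: 10.68
tool_pos: [466.0, -0.8, 239.8]
tcp_rot: [3.142, 0.0, 2.177]
contact_force: [0.1, -0.1, 0.5]
grip_width: 0.4
```

Emit:
step_arm([
  [0,0,0,0,0,-0.12],
  [0,0,0,0,0,-0.24],
  [0,0,0,0,0,-0.36],
  [0,0,0,0,0,-0.48],
  [0,0,0,0,0,-0.6],
])

```text
time: 11.1
tool_pos: [466.0, -0.9, 239.7]
tcp_rot: [3.142, 0.0, 2.777]
contact_force: [0.1, 0.4, 0.7]
grip_width: 0.8
```

Emit:
step_arm([
  [0,0,0,0,0,-0.12],
  [0,0,0,0,0,-0.24],
  [0,0,0,0,0,-0.36],
  [0,0,0,0,0,-0.48],
  [0,0,0,0,0,-0.6],
])

```text
time: 11.52
tool_pos: [466.0, -0.9, 239.7]
tcp_rot: [-3.142, 0.0, -2.906]
contact_force: [-0.1, -0.2, 0.7]
grip_width: 0.1
```

Emit:
step_arm([
  [0,0,30,0,0,-0.12],
  [0,0,60,0,0,-0.14],
  [0,0,90,0,0,-0.14],
  [0,0,90,0,0,-0.14],
])

```text
time: 11.85
tool_pos: [462.9, -0.4, 145.3]
tcp_rot: [3.137, -0.008, -2.772]
contact_force: [-1.4, 0.1, -0.9]
grip_width: 0.4
```

```bash
python3 - <<'E'
from h import *
o=bot.get_obs();print(o["tool_pos"],o["tcp_rot"],o["time"],o["joint_positions"])
w=bot.capture("wrist");save(w,"g.png")
for b in bot.boxes_of("bar_talk_top",w)[:2]: print(round(b["p"],2),np.round(b["rect"]),at_z(w,*b["rect"][:2],60))
s=bot.capture("side")
for b in bot.boxes_of("bar_talk_top",s)[:2]: print(round(b["p"],2),np.round(b["rect"]),at_z(s,*b["rect"][:2],60))
E
```

```text
[ 4.62917047e+02 -4.40053494e-01  1.45322528e+02] [ 3.13679308 -0.00802087 -2.77240778] 11.85 [-1.66769190e-01  3.58307601e-01  1.83303887e+00  3.75014186e-05
  9.59593305e-01 -2.10675281e+00]
0.74 [313. 262. 137.  56.] [464.2  -5.   60. ]
0.92 [263. 275.  38.  29.] [463.4 -14.7  60. ]
0.63 [213. 256.  73.  46.] [393.4  81.   60. ]
```

View pics/g.png

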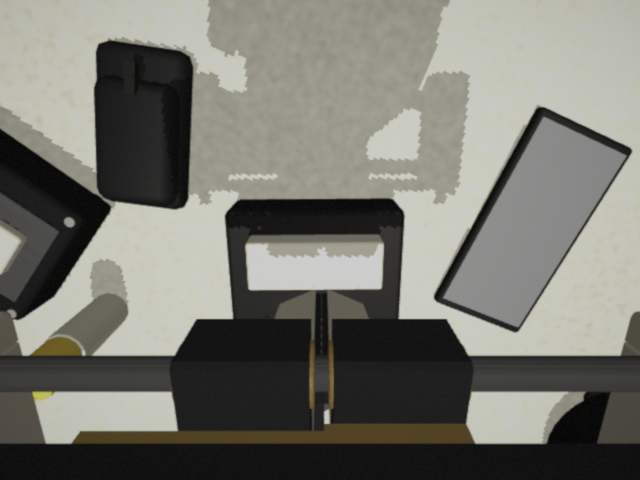

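The fingers line up with the bar, whose top face spans (247..383, 240..290). The stalk is behind the gripper and out of reach. I'll go down in two moves, then press.

Emit:
step_arm([
  [0,2,25,0,0,0],
  [0,2,45,0,0,0],
  [0,2,58,0,0,0],
  [0,2,58,0,0,0],
])

```text
time: 12.38
tool_pos: [465.1, 0.9, 91.4]
tcp_rot: [3.141, -0.001, -2.772]
contact_force: [0.3, 0.1, -1.2]
grip_width: 0.5
```

Emit:
step_arm([
  [0,0,3,0,0,0],
  [0,0,7,0,0,0],
  [0,0,11,0,0,0],
  [0,0,14,0,0,0],
  [0,0,14,0,0,0],
])

```text
time: 12.8
tool_pos: [466.5, 0.7, 78.2]
tcp_rot: [-3.14, 0.003, -2.772]
contact_force: [1.8, 0.3, 3.9]
grip_width: 0.0
```

Emit:
step_arm([
  [0,0,1,0,0,0],
  [0,0,2,0,0,0],
  [0,0,2,0,0,0],
  [0,0,2,0,0,0],
])

```text
time: 13.13
tool_pos: [465.9, 0.8, 76.0]
tcp_rot: [-3.141, 0.001, -2.772]
contact_force: [3.6, -0.8, 3.5]
grip_width: 0.7
```

Emit:
step_arm([
  [0,0,0.5,0,0,0],
  [0,0,1,0,0,0],
  [0,0,1,0,0,0],
])

```text
time: 13.38
tool_pos: [465.8, 0.8, 75.2]
tcp_rot: [-3.141, 0.001, -2.772]
contact_force: [2.8, -1.1, 8.0]
grip_width: 0.3
```

Emit:
step_arm([
  [0,0,0.3,0,0,0],
  [0,0,0.3,0,0,0],
  [0,0,0.3,0,0,0],
])

```text
time: 13.63
tool_pos: [465.8, 0.8, 75.1]
tcp_rot: [-3.141, 0.001, -2.772]
contact_force: [3.5, -0.5, 10.8]
grip_width: 0.4
```

```bash
python3 - <<'E'
from h import *
o=bot.get_obs();print(o["tool_pos"],o["contact_force"],o["time"])
w=bot.capture("side");p=bot.capture("scene")
for n,k in (("scene",p),("side",w)):
  for q in ["panel","chime","mic","key_chime_top"]:
    for b in bot.boxes_of(q,k)[:1]: print(n,q,round(b["p"],2),np.round(b["rect"],1))
f=lambda i:cv2.resize(i,(400,400),interpolation=cv2.INTER_CUBIC)
w["color"]=np.hstack([f(w["color"][190:390,210:410]),f(p["color"][130:330,200:400])]);save(w,"i.png")
E
```

```text
[465.78134212   0.78870072  75.13232937] [ 3.53218475 -0.4933126  10.82966981] 13.6333
scene panel 0.75 [210.4 243.2  92.6  54.6]
scene chime 0.57 [476.  255.6  59.6  51.9]
scene mic 0.88 [337.  239.5  70.7  68.8]
scene key_chime_top 0.59 [476.9 243.7  24.2  16.3]
side panel 0.96 [340.8 362.2  68.9 104. ]
side chime 0.58 [223.1 183.1   8.9  26.9]
side mic 0.69 [276.1 246.1  81.6 121.1]
```

View pics/i.png

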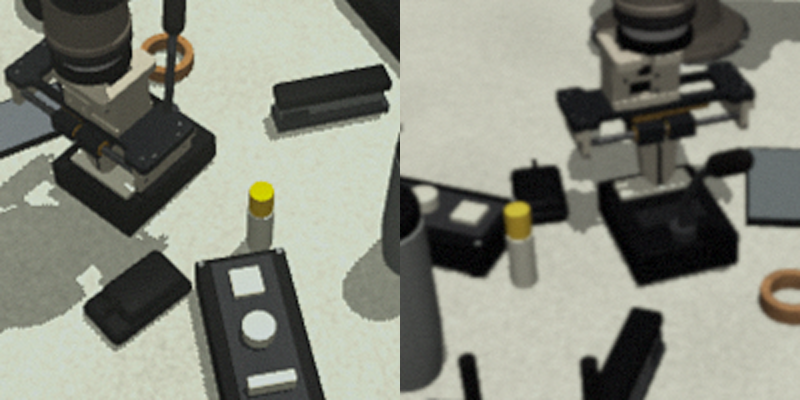

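The fingers hold the bar down at its stop with about 11 N. The units and the other things stand where they did, and the square key is lower than its neighbours. I'm handing in.

```bash
python3 -c "
from plant import bot
print(bot.close_job())"
```

```text
the job is handed in; nothing more can be done
None
```

I carried out the announcement sequence in the order asked and handed the job in at about 13.7 s, with the closed fingertips still holding the talk bar down.

- **Square key:** I pressed it to its stop, with the fingertips at about 51 mm and 11 N at the end. After lifting, it sat visibly lower than the panel's other two keys, which I did not touch.
- **Chime key:** I pressed it to about 9.7 mm of its 10 mm travel with 5.7 N. It looked fully up again in the next picture.
- **Talk bar:** it is held at its stop, with the fingertips at about 50 mm and about 11 N. I turned the gripper along the bar first to keep it clear of the microphone stalk. The fingers sit about 4 mm off the bar's centre along its length, which is harmless on an 80 mm bar.

The last pictures showed the three units and the other things in view where they stood, apart from a few pixels of scatter in the detector's boxes. The arm partly hides the chime in the side view, so I checked it only from the scene camera. No check failed. Key travels were judged only from fingertip height, force and pictures, as the joints cannot be read directly.

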